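Open the sliding-lid case and rack its lid

ROBOT

A 6-joint arm with a two-finger parallel gripper is mounted at the origin on the work surface. World frame = base frame: x ahead of the robot, y to its left, z up, the work surface at z = 0. Lengths are in mm, angles in rad, forces in N, time in s.
With the tool pointing down it reaches from about 275 to 825 mm from the base axis. Payload 5.2 kg.
Tool frame: the origin (TCP) lies at the very end of the fingers, on their centre line; the grasp point (between the pads) lies 19 mm behind it; z points along the fingers, y is the direction in which the jaws open and shut (so a half turn about z gives the same grasp; the last joint's range is limited). The gripper opens to 93 mm and grips with 3 to 60 N. Pads are 15 mm wide; open, the fingers measure 128 mm over their backs; the gripper's body (75 mm by 188 mm) begins 65 mm behind the grasp point.
Start: joints at [1.041, 0.259, 1.535, -0, 1.348, -0.203], TCP at [176.536, 520.903, 218.653] pointing down, gripper open.
Joint ranges: [-3.14, 3.14], [-0.91, 2.08], [0.19, 2.58], [-1.22, 4.36], [0.22, 2.71], [-3.12, 3.12]. Speed limits (rad/s): [2.57, 2.57, 3.14, 3.14, 3.14, 3.14].

INTERFACE

Orientations are given as [roll, pitch, yaw] about the fixed x, y, z axes, in that order (R = Rz(yaw) Ry(pitch) Rx(roll)).
In Python, from bench import robot gives the robot as it stands. The module is installed in compiled form; this text tells all that it offers. Calls block until the motion is done:
- robot.move_ptp(position, orientation): joint-space move of the TCP to a pose.
- robot.move_linear(position, ori=None, speed=150, f_stop=None): straight line of the TCP; ori=None keeps the orientation; speed is the mean speed in mm/s. With f_stop (N) it stops when the force on the tool has changed by that much, and returns True; else False.
- robot.move_j(angles): joint-space move.
- robot.move_gripper(opening): opening from 0.0 (shut) to 1.0 (fully open); the grip force is fixed at half the most; returns when the fingers have stopped.
- robot.sleep(seconds).
- robot.inverse_kinematics(position, orientation): joint angles nearest the present ones, or None.
- robot.get_image(name): name is "side" or "top"; returns a dict with "img" (420x560x3 uint8, blue, green, red), "fovy" (degrees; the focal length in pixels is half the picture's height over the tangent of half this angle, whatever the lens; pixels are square), "cx", "cy" (the principal point, pixels), "eye" and "orientation" of the camera in the world. Camera axes: x right, y down, z forward; pixel columns grow to the right and rows downward; lengths in mm; the calibration is good to about 2 mm. A picture is of the moment at which its call begins. There is no depth.
A pose or a line that the arm cannot do raises robot.MotionError and nothing moves.
- robot.hand_in(): hands the job in, once; it reports no verdict.
Readings, each from a call of its own:
- robot.current_t(): time.
- robot.current_qpos(): joint angles.
- robot.current_joint_vel(): joint speeds.
- robot.current_joint_efforts(): joint torques, N m.
- robot.current_tcp_pos(): TCP position.
- robot.current_eef_rot(): TCP orientation.
- robot.current_contact_force(): force on the tool from outside, world axes, zero at the start.
- robot.current_ft_torque(): the same for the moment, N m.
- robot.current_gripper_width(): opening from 0.0 (shut) to 1.0 (fully open).
Only numpy, scipy, OpenCV 4.12 (cv2) and the standard library are available. Lean on these libraries where they do the work, as an engineer would, in place of code of your own. Each camera call takes 0.05 s, during which the arm holds its last target. There are 200 camera calls.

TASK

Open the grey case on the packing bench: lift the handle end of its black sliding lid over the stop lip, slide it out along the case clear of the grooves and lay the lid flat on the bench, handle up, letting go of it. Then pick it up again and stand it on end, handle end up, fully down in the slot of the empty lid stand. Never drop the lid, and leave the tape roll, carton and jar where they are.

Things in the scene. Friction and masses are not known exactly. Their poses are not given: they have to be found in the camera images.
- case: Grey plastic case, fixed to the bench, closed by the sliding lid. 156 long (x) x 72 wide (y) x 79 mm high; origin at the centre of its underside, z up. The lid leaves towards -x. The long walls stand 79 mm high, 2 mm from the lid's sides. The lid rests on ledges (groove floor) whose tops are 60 mm up.
- case_lip (a point): Middle of the top of the stop lip across the case's -x end, 67 mm up: 7 mm above the groove floor, 6 mm thick (x -78 to -72 mm of the case), so it blocks the 8 mm thick lid from sliding. Case's axes.
- case_rail (a point): Front end of the two rails on the long walls, mid-way between them, at their undersides, 73 mm up (5 mm above the shut lid). They reach 6 mm inwards and overhang only the lid's rear, from here 62 mm towards +x. Lifted level, the lid is caught below the lip; tipped 4 to 4.5 degrees about its rear edge it clears the lip. Slid 65 mm, it is clear of the rails.
- lid_mid (a point): Centre of the board of the black plastic lid, about 75 g, starting shut in the case with its axes along the case's. Board 140 (x) x 56 (y) x 8 mm thick (z); z points out of the face with the handle. The handle end is -x, the plain end +x.
- lid_handle (a point): Centre of the lid's handle, a straight rib across the board: 12 mm along the lid (x), 56 mm across (y, full width of the board), 16 mm high above the board. It lies 50 mm from the lid's centre towards -x, 12 mm above lid_mid; same axes as lid_mid.
- lid_foot (a point): Middle of the lid's plain end face (70 mm from lid_mid towards +x); same axes as lid_mid.
- stand_slot (a point): Empty lid stand: a steel plate 80 x 90 x 8 mm, fixed to the bench, with an upright open-topped pocket. This point is the centre of the slot's floor, 8 mm above the bench. Slot 16 mm (x) by 64 mm (y), 45 mm deep, walls 5 mm thick, top of the walls 53 mm above the bench. z up, x is the thin way of the slot (x points roughly away from the robot). The lid may face either way in it; it may lean within its play.
- full_stand_top (a point): Top of a second lid stand of the same make, fixed, with another lid already standing in it: centre of that lid's upper end, 148 mm above the bench. Only an obstacle; same axes as stand_slot.
- tape_mid (a point): Centre of a whitish roll of packing tape lying flat, 96 mm across, 48 mm high. Leave alone.
- carton_mid (a point): Centre of a cardboard carton 80 x 120 x 70 mm high. Leave alone.
- jar_mid (a point): Centre of an upright jar, 60 mm across, 90 mm high. Leave alone.
There are look-alikes about, which are no part of the job. Leave any purple look-alike of the part that bears stand_slot alone.

How it is judged (in metres and radians):
On the way, in this order (a step that is already met when the one before it is completed fails the run):
1. the lid's handle end is over the lip and the lid has slid at least 40 mm out along the case (x of lid_mid in the frame of case between -0.1 and -0.04 m and z of lid_mid in the frame of case below 0.085 m).
2. the lid lies flat on the bench, handle up, let go (height (world z) of lid_mid below 0.008 m and angle between lid_mid's own z axis and vertical below 0.1 rad and contact force between the fingers and lid below 0.05 N and linear speed of lid below 0.02 m/s), for 0.2 s.
At the end, for the whole second after the job is handed in: The lid stands in the slot of the empty stand, handle end up, within 0.3 rad of upright, its plain end down on the slot's floor (within 6 mm) and within 12 mm of the slot's centre, at rest (distance between lid_foot and stand_slot below 0.012 m and height (world z) of lid_foot below 0.014 m and angle between lid_mid's own x axis and vertical above 2.84 rad and linear speed of lid below 0.02 m/s); the robot touches nothing.
It fails at once if the lid is dropped (falls free for more than about 25 mm) (linear speed of lid above 0.7 m/s and contact force between the fingers and lid below 0.05 N).
It fails at once if the tape roll, the carton or the jar is moved more than 20 mm (distance of any of tape_mid, carton_mid, jar_mid from where it was at the start of the episode above 0.02 m).
It also fails if it takes over 64 s, if anything falls off the work surface, if the arm or the gripper's body presses on something with over 40 N, if the wrist force passes 120 N, or if a joint passes its speed limit or range.

## Working session

There is one attempt and no reset: what is moved stays moved. The work goes in short steps, each a Python script; the robot and the scene stay as the last script left them, time stands still between calls to the robot, and variables do not carry over. Pictures are saved under pics/ and viewed, about 8 in all and at most 12, crops included, and the job is handed in when it is done.

```bash
mkdir -p pics
cat > h.py <<'E'
import numpy as np, cv2
from bench import robot
from scipy.spatial.transform import Rotation as R
def rot(o):
    o=np.array(o,float)
    return o if o.shape==(3,3) else (R.from_quat(o) if o.size==4 else R.from_euler('xyz',o)).as_matrix()
def foc(c): return c["img"].shape[0]/2/np.tan(np.radians(c["fovy"])/2)
def ray(c,u,v):
    d=np.array([(u-c["cx"])/foc(c),(v-c["cy"])/foc(c),1.]); return rot(c["orientation"])@d
def on_z(c,u,v,z):
    d=ray(c,u,v); e=np.array(c["eye"],float); return e+d*(z-e[2])/d[2]
def proj(c,p):
    q=rot(c["orientation"]).T@(np.array(p,float)-np.array(c["eye"])); return np.array([c["cx"],c["cy"]])+foc(c)*q[:2]/q[2]
E
python3 - <<'E'
from h import *
for n in("top","side"):
    c=robot.get_image(n); cv2.imwrite(f"pics/{n}0.png",c["img"]); print(n,[c[k] for k in("fovy","cx","cy","eye","orientation")])
    np.save(f"pics/{n}0.npy",c,allow_pickle=True)
print(robot.current_t())
E
```

```text
top [42.6852903848805, 277.43174130162777, 196.69962499204672, array([ 345.84525513,  -45.8007889 , 1338.48694688]), array([-2.95778588,  0.00427375, -1.57305712])]
side [52.55192747239623, 280.08665990729446, 206.72164684730626, array([  39.92080137, -846.59032237,  828.18987721]), array([-2.20452968,  0.02128478, -0.58430461])]
0.1
```

View pics/top0.png

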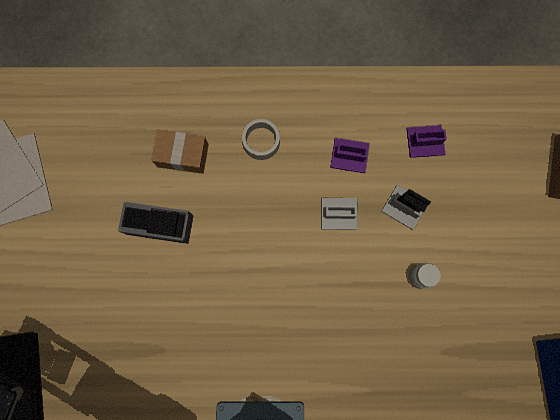

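View pics/side0.png

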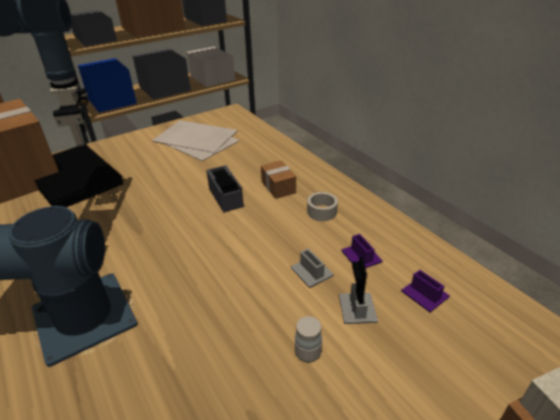

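The top view shows the case near (156,222), the empty grey stand at (339,213), the full stand at (406,205), purple ones at (350,155) and (427,140), tape (261,139), carton (180,150) and jar (424,275). I'll zoom in on the case and the stand next.

Run:
```python
from h import *
c=np.load("pics/top0.npy",allow_pickle=True).item(); s=np.load("pics/side0.npy",allow_pickle=True).item()
print("base px",proj(c,[0,0,0]),proj(s,[0,0,0]))
g=lambda im,x,y,w,h,f:cv2.resize(cv2.convertScaleAbs(im[y:y+h,x:x+w],alpha=2.2),(w*f,h*f),interpolation=cv2.INTER_CUBIC)
a=g(c["img"],110,190,100,60,8); b=np.hstack([g(c["img"],310,180,50,50,5),g(s["img"],195,155,60,60,5)[:250],g(s["img"],285,240,50,50,5)])
b=cv2.resize(b,(800,120*2)) if 0 else b[:, :800]
a=cv2.resize(a,(560,336)); b=np.hstack([b,np.zeros((250,800-b.shape[1],3),np.uint8)])
a=np.hstack([a,np.zeros((336,240,3),np.uint8)])
cv2.imwrite("pics/crop0.png",np.vstack([a,b]))
for nm,u,v,z in[("case",156,222,79),("stand",339,213,53),("full",406,205,0),("tape",261,139,48),("carton",180,150,70),("jar",426,275,90)]:
    print(nm,on_z(c,u,v,z).round())
# stand: plate bright grey in top view
hsv=cv2.cvtColor(c["img"],cv2.COLOR_BGR2HSV)
m=((hsv[...,1]<50)&(hsv[...,2]>90)).astype(np.uint8)
for k in cv2.findContours(m,0,2)[0]:
    if cv2.contourArea(k)>300: print(cv2.minAreaRect(k))
# case: grey/black low saturation
box=np.zeros_like(m); box[190:250,105:205]=1
m2=((hsv[...,1]<90)&(box>0)).astype(np.uint8)
for k in cv2.findContours(m2,0,2)[0]:
    if cv2.contourArea(k)>300: r=cv2.minAreaRect(k);print("case",r,cv2.boxPoints(r).round(1).tolist(),[on_z(c,*p,79).round(1).tolist() for p in cv2.boxPoints(r)])
```

```text
base px [260.57441569 447.55322032] [ 84.21183409 316.60170926]
case [520. 246.  79.]
stand [ 544. -190.   53.]
full [ 572. -365.    0.]
tape [732.  -0.  48.]
carton [698. 197.  70.]
jar [ 394. -382.   90.]
((428.8348693847656, 274.9495544433594), (23.179397583007812, 21.934223175048828), 73.3007583618164)
((339.5, 213.5), (31.0, 35.0), 90.0)
((401.89154052734375, 211.4953155517578), (36.22896194458008, 19.425716400146484), 29.05460548400879)
((25.5, 172.0), (51.0, 104.0), 0.0)
((260.5, 137.0), (36.0, 37.0), 90.0)
case ((155.3814239501953, 221.9571990966797), (72.14290618896484, 32.83268737792969), 8.530765533447266) [[117.30000305175781, 232.8000030517578], [122.0999984741211, 200.39999389648438], [193.5, 211.10000610351562], [188.60000610351562, 243.5]] [[494.5, 336.8, 79.0], [572.2, 329.2, 79.0], [545.9, 158.4, 79.0], [468.8, 167.8, 79.0]]
```

View pics/crop0.png

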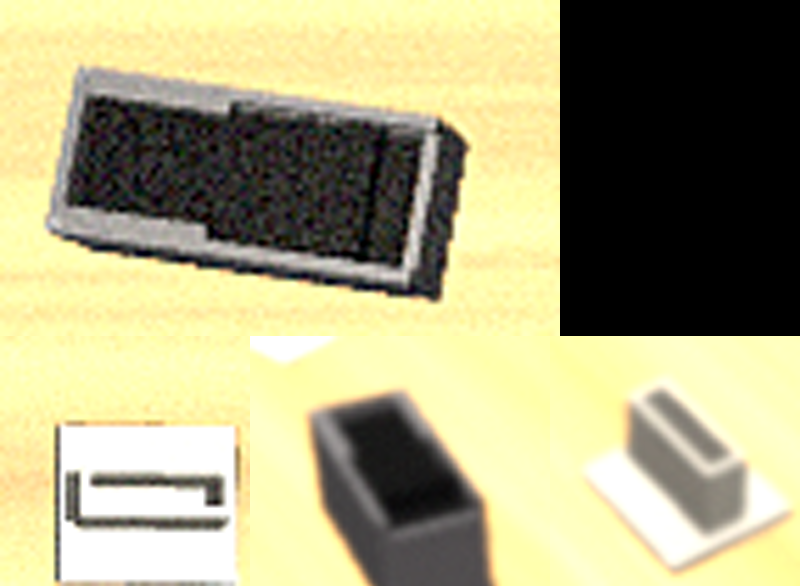

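The case's rails (+x end) lie to image left (world +y) and the handle strip is near the right end, so the lid leaves towards world −y. The stand is roughly axis-aligned. Next I'll refine both with upsampled masks and check IK for the key poses.

Run:
```python
from h import *
c=np.load("pics/top0.npy",allow_pickle=True).item(); s=np.load("pics/side0.npy",allow_pickle=True).item()
F=8
def up(im,x,y,w,h): return cv2.resize(im[y:y+h,x:x+w],None,fx=F,fy=F,interpolation=cv2.INTER_CUBIC)
def back(p,x,y): return (np.array(p)+.5)/F-.5+[x,y]
def big(m):return max(cv2.findContours(m.astype(np.uint8),0,2)[0],key=cv2.contourArea)
# case top rim: brighter grey, low saturation (top)
im=up(c["img"],110,190,100,60); h=cv2.cvtColor(im,cv2.COLOR_BGR2HSV)
for lo in(45,55):
    k=big((h[...,1]<70)&(h[...,2]>lo)); r=cv2.minAreaRect(k); P=[on_z(c,*back(p,110,190),79)[:2] for p in cv2.boxPoints(r)]
    print("rim",lo,np.round(P,1).tolist(),"ctr",np.mean(P,0).round(1),"sides",[round(np.linalg.norm(P[i]-P[i-1]),1) for i in range(4)])
im=up(c["img"],310,185,60,60); h=cv2.cvtColor(im,cv2.COLOR_BGR2HSV)
k=big((h[...,1]<60)&(h[...,2]>80)); r=cv2.minAreaRect(k); P=[on_z(c,*back(p,310,185),8)[:2] for p in cv2.boxPoints(r)]
print("plate",np.round(P,1).tolist(),np.mean(P,0).round(1),[round(np.linalg.norm(P[i]-P[i-1]),1) for i in range(4)],r[2])
im=up(s["img"],280,235,60,60); h=cv2.cvtColor(im,cv2.COLOR_BGR2HSV)
k=big((h[...,1]<60)); q=cv2.approxPolyDP(k,10,True)[:,0]; print("side plate",[(back(p,280,235).round(1).tolist(),on_z(s,*back(p,280,235),8)[:2].round(1).tolist()) for p in q])
im=up(s["img"],195,155,60,60); h=cv2.cvtColor(im,cv2.COLOR_BGR2HSV)
k=big((h[...,1]<70)); q=cv2.approxPolyDP(k,12,True)[:,0]; print("side case",[(back(p,195,155).round(1).tolist(),on_z(s,*back(p,195,155),79)[:2].round(1).tolist()) for p in q])
# IK
for yaw in(0,):
  for sg in(1,-1):
    X=np.array([1,0,0.]);Y=np.array([0,0,sg]); M=np.c_[np.cross(Y,X),Y,X]; e=R.from_matrix(M).as_euler('xyz')
    for z in(128,200,300): print(sg,z,e.round(2),robot.inverse_kinematics([544,-190,z],e))
```

```text
rim 45 [[497.3, 337.0], [571.3, 330.4], [547.8, 169.5], [474.4, 177.8]] ctr [522.7 253.7] sides [np.float64(160.8), np.float64(74.3), np.float64(162.6), np.float64(73.9)]
rim 55 [[497.5, 337.0], [571.2, 330.7], [548.5, 170.0], [475.3, 177.9]] ctr [523.1 253.9] sides [np.float64(160.6), np.float64(74.0), np.float64(162.3), np.float64(73.6)]
plate [[510.6, -149.1], [591.3, -151.1], [590.4, -241.9], [509.7, -238.9]] [ 550.5 -195.3] [np.float64(89.8), np.float64(80.7), np.float64(90.8), np.float64(80.7)] 0.42598310112953186
side plate [([306.7, 249.1], [590.6, -120.4]), ([300.9, 252.2], [569.4, -121.7]), ([300.4, 261.6], [545.9, -151.9]), ([291.3, 267.2], [512.6, -155.7]), ([309.9, 286.2], [512.6, -240.4]), ([332.1, 274.4], [586.4, -240.1])]
side case [([224.8, 165.6], [565.4, 322.1]), ([206.8, 170.3], [500.8, 329.8]), ([210.1, 188.6], [460.8, 222.3]), ([224.1, 210.7], [442.9, 91.5]), ([242.2, 205.1], [500.7, 85.3]), ([239.9, 186.1], [545.6, 179.7])]
1 128 [1.57 0.   1.57] [-1.26105983  1.03384207  2.51574052  1.85652631  1.69203012  2.75106254]
1 200 [1.57 0.   1.57] [-1.26105983  0.7602674   2.55602398  1.87610787  1.62380021  2.97505058]
1 300 [1.57 0.   1.57] [-1.26105983  0.33646832  2.52823728  1.86943667  1.48737659 -2.87726238]
-1 128 [-1.57  0.   -1.57] [-1.26105983  1.03384207  2.51574052  1.85652631  1.69203012 -0.39053011]
-1 200 [-1.57  0.   -1.57] [-1.26105983  0.7602674   2.55602398  1.87610787  1.62380021 -0.16654207]
-1 300 [-1.57  0.   -1.57] [-1.26105983  0.33646832  2.52823728  1.86943667  1.48737659  0.26433027]
```

```bash
cat >> h.py <<'E'
YAW=np.radians(81.75); C0=np.array([522.5,254.5,0.]); STAND=np.array([550.,-195.5,8.]); SYAW=np.radians(-1.)
def case_pose(RL,p): # lid-case-frame rotation/point -> world
    Rc=R.from_euler('z',YAW).as_matrix(); return Rc@RL,C0+Rc@np.array(p,float)
TOOL=np.c_[[1,0,0],[0,1,0],[0,0,1]]@np.diag([-1,1,-1.]) # tool axes in lid frame: y=lid x ; fixed below
TOOL=np.c_[np.cross([1,0,0],[0,0,-1]),[1,0,0],[0,0,-1]].astype(float)
def tool_at(s,th,dz,h0):
    """lid slid s, tipped th deg about its rear edge, raised dz; h0 = TCP in case frame when shut"""
    Ry=R.from_euler('y',th,degrees=True).as_matrix(); piv=np.array([70,0,60.])
    M,p=case_pose(Ry,piv+Ry@(np.array(h0,float)-piv)+[-s,0,dz]); return p,R.from_matrix(M@TOOL).as_euler('xyz')
E
python3 - <<'E'
from h import *
p,o=tool_at(0,0,80,[-50,0,70]); print(p,o,robot.inverse_kinematics(p,o))
robot.move_ptp(p,o)
p,o=tool_at(0,0,0,[-50,0,70]); print(robot.move_linear(p,o,speed=100,f_stop=8),robot.current_tcp_pos())
print(robot.current_contact_force())
robot.move_gripper(0); print(robot.current_gripper_width(),robot.current_contact_force(),robot.current_ft_torque(),robot.current_tcp_pos(),robot.current_t())
c=robot.get_image("side"); c2=robot.get_image("top")
g=lambda im,x,y,w,h:cv2.resize(cv2.convertScaleAbs(im[y:y+h,x:x+w],alpha=2),(400,400),interpolation=cv2.INTER_CUBIC)
cv2.imwrite("pics/grip.png",np.hstack([g(c["img"],180,130,90,90),g(c2["img"],110,175,90,90)]))
E
```

```text
[515.3253689  205.01743066 150.        ] [3.14159265 0.         2.99760299] [ 0.1775102   0.32187472  1.6233508   0.          1.19636713 -1.24929647]
False [515.85126401 205.20248523  70.54181322]
[ 0.24722311  0.77154629 -0.1686408 ]
0.1278801007340145 [-1.07831136  1.25302304 -0.45767763] [-0.00054505 -0.01248731  0.01050685] [515.33933407 204.99830735  69.98453706] 3.9833
```

View pics/grip.png

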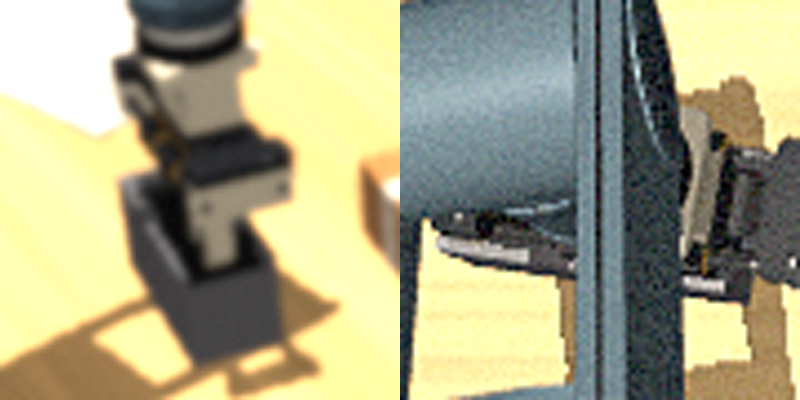

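The gripper closed to 11.9 mm, which is the rib's 12 mm, with only about 1 N of side force. The picture shows the fingers inside the case at the lip end. Now I'll tip and slide the lid.

Run:
```python
from h import *
h0=[-50,0,70]
for s,th,v in[(0,4.25,30),(25,4.4,50),(45,6,50),(72,8,60)]:
    p,o=tool_at(s,th,0,h0); st=robot.move_linear(p,o,speed=v,f_stop=25); f=robot.current_contact_force()
    print(s,th,st,np.round(f,1),np.round(robot.current_ft_torque(),2),np.round(robot.current_tcp_pos()-p,1),round(robot.current_gripper_width(),3),round(robot.current_t(),2))
    if st: break
c=robot.get_image("side")
cv2.imwrite("pics/slid.png",cv2.resize(cv2.convertScaleAbs(c["img"][120:240,170:290],alpha=2),(600,600),interpolation=cv2.INTER_CUBIC))
```

```text
0 4.25 False [ 0.2 -0.6 -0.2] [-0.08 -0.08  0.01] [-0.   0.1 -0.1] 0.125 4.53
25 4.4 False [ 0.1 -0.3 -1.2] [-0.04 -0.05  0.08] [ 0.1 -0.3  0.1] 0.128 5.18
45 6 False [ 0.2 -0.9 -0.3] [0.07 0.   0.02] [ 0. -0.  0.] 0.128 5.72
72 8 False [-0.1 -0.8 -1.6] [ 0.09 -0.   -0.  ] [ 0.  -0.1  0. ] 0.126 6.32
```

View pics/slid.png

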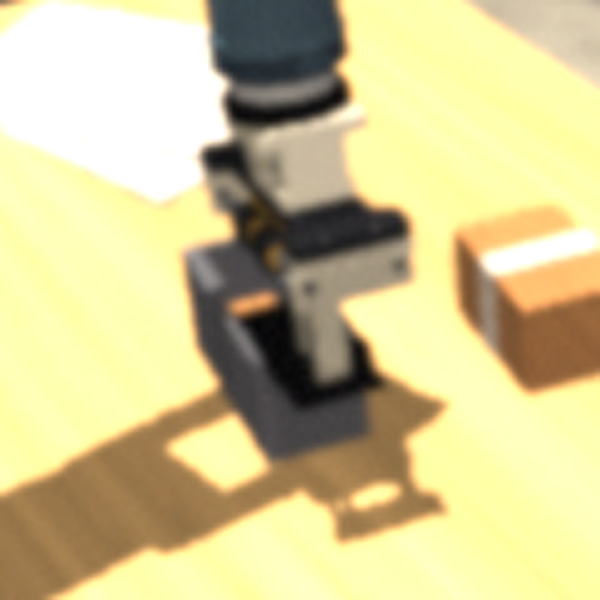

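The lid has slid about 72 mm and is tipped over the lip. Now I'll raise it clear, level it, lay it down and release.

Run:
```python
from h import *
h0=[-50,0,70]
for s,th,dz,v,fs in[(85,8,40,100,None),(195,0,40,150,None),(195,0,-45,120,15),(195,0,-60.5,30,6)]:
    p,o=tool_at(s,th,dz,h0); st=robot.move_linear(p,o,speed=v,f_stop=fs)
    print(st,np.round(robot.current_contact_force(),1),np.round(robot.current_tcp_pos(),1),round(robot.current_gripper_width(),3),round(robot.current_t(),2))
robot.sleep(.2)
print(np.round(robot.current_contact_force(),1),np.round(robot.current_tcp_pos(),1))
robot.move_gripper(.5); robot.sleep(.3)
p=robot.current_tcp_pos(); p[2]+=80; robot.move_linear(p,speed=150); robot.sleep(.3)
robot.move_ptp([420,150,250],robot.current_eef_rot())
print(robot.current_t())
for n in("top","side"):
    c=robot.get_image(n); np.save(f"pics/{n}1.npy",c,allow_pickle=True); cv2.imwrite(f"pics/{n}1.png",cv2.convertScaleAbs(c["img"],alpha=1.5))
t=cv2.imread("pics/top1.png")[150:290,110:360]; s=cv2.imread("pics/side1.png")[140:300,160:360]
cv2.imwrite("pics/flat.png",np.vstack([cv2.resize(t,(500,280)),cv2.resize(s,(500,320) if 0 else (500,310))]))
```

```text
False [ 0.3  0.5 -0.3] [503.5 123.5 126.6] 0.13 6.93
False [-0.5 -0.2 -1.5] [487.3  12.4 109.8] 0.124 7.84
False [0.5 0.2 0.3] [487.9  12.2  25.5] 0.125 8.7
True [0.1 0.3 3.8] [487.1  12.    9.9] 0.122 9.22
[-0.5 -0.4  5.1] [487.2  12.    9.9]
12.3417
```

View pics/flat.png

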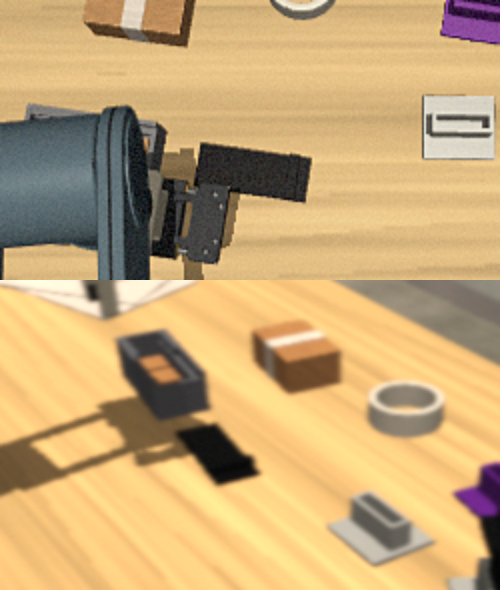

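The lid lies flat, handle up, at about (237,236) in the top image; it is partly hidden by the gripper. I'll move the arm aside and measure the lid, so I know the lateral offset for the regrasp.

Run:
```python
from h import *
robot.move_ptp([250,400,250],robot.current_eef_rot())
c=robot.get_image("top"); np.save("pics/top2.npy",c,allow_pickle=True)
F=8;x,y,w,h=195,205,80,60
im=cv2.resize(c["img"][y:y+h,x:x+w],None,fx=F,fy=F,interpolation=cv2.INTER_CUBIC)
v=im.max(2); m=(v<60).astype(np.uint8)
k=max(cv2.findContours(m,0,2)[0],key=cv2.contourArea); r=cv2.minAreaRect(k)
P=np.array([on_z(c,*((b+.5)/F-.5+[x,y]),8)[:2] for b in cv2.boxPoints(r)])
print(P.round(1).tolist(),P.mean(0).round(1),[round(np.linalg.norm(P[i]-P[i-1]),1) for i in range(4)])
Rc=np.array([np.cos(YAW),np.sin(YAW)]); n=np.array([-Rc[1],Rc[0]]); tcp=np.array([487.2,12.])
d=P-tcp; print("along",(d@Rc).round(1),"across",(d@n).round(1)); 
a=P[1]-P[0]; b=P[2]-P[1]; L=a if np.linalg.norm(a)>np.linalg.norm(b) else b; print("yaw",np.degrees(np.arctan2(L[1],L[0])))
print(robot.current_t())
```

```text
[[476.7, 135.9], [534.3, 129.0], [514.0, -10.5], [456.8, -2.5]] [495.4  63. ] [np.float64(139.9), np.float64(57.9), np.float64(141.0), np.float64(57.7)]
along [121.2 122.6 -18.4 -18.7] across [ 28.1 -29.8 -29.7  28. ]
yaw -98.28665507843496
13.65
```

The lid measures 140.4 × 57.8 mm at yaw 81.7°, under 2 mm from where the gripper left it. That also gives the camera bias, so the corrected slot is about (549.5, −197), which agrees with the side view. Next I'll regrasp, lift and check the reorientation path.

```bash
cat >> h.py <<'E'
STAND=np.array([549.5,-197.,8.])
from scipy.spatial.transform import Slerp
def stand_pose(zf,dx=0,dy=0,lean=0):
    Rs=R.from_euler('z',SYAW).as_matrix(); X=Rs[:,0]
    L=np.c_[[0,0,-1],np.cross(-X,[0,0,-1]),-X]   # lid axes x,y,z
    foot=STAND*[1,1,0]+Rs@[dx,dy,0]+[0,0,zf]
    return foot+L@np.array([-120,0,6.]),R.from_matrix(L@TOOL)
E
python3 - <<'E'
from h import *
o=R.from_matrix(case_pose(np.eye(3),[0,0,0])[0]@TOOL).as_euler('xyz')
robot.move_ptp([487.2,12,90],o); robot.move_linear([487.2,12,10],o,speed=100,f_stop=10)
robot.move_gripper(0); print(robot.current_gripper_width(),np.round(robot.current_contact_force(),1),robot.current_tcp_pos().round(1))
robot.move_linear([487.2,12,60],o,speed=80); robot.move_linear([460,12,260],o,speed=200)
print(robot.current_gripper_width(),robot.current_t(),np.round(robot.current_qpos(),2))
p0=robot.current_tcp_pos(); p1,r1=stand_pose(90)
sl=Slerp([0,1],R.concatenate([R.from_euler('xyz',robot.current_eef_rot()),r1]))
for a in np.linspace(0,1,9):
    p=(1-a)*np.array(p0)+a*p1+[0,0,60*np.sin(np.pi*a)]; q=robot.inverse_kinematics(p,sl(a).as_euler('xyz')); print(round(a,2),p.round(),None if q is None else np.round(q,2))
E
```

```text
0.1273761800668364 [0.2 0.3 0.9] [487.2  12.   10.1]
0.12670508352723991 18.9417 [-0.22  0.07  1.67  0.    1.41 -1.64]
0.0 [459.  12. 259.] [-0.22  0.07  1.67  0.    1.41 -1.64]
0.12 [470. -14. 276.] [-0.17 -0.02  1.74 -0.13  1.25 -1.73]
0.25 [480. -40. 289.] [-0.14 -0.11  1.85 -0.26  1.05 -1.81]
0.38 [491. -66. 296.] [-0.16 -0.2   2.   -0.38  0.78 -1.9 ]
0.5 [501. -92. 294.] [-0.26 -0.26  2.18 -0.48  0.43 -2.03]
0.62 [ 512. -119.  284.] None
0.75 [ 522. -145.  265.] [-0.82 -0.11  2.57  2.32  0.69  0.79]
0.88 [ 533. -171.  239.] None
1.0 [ 544. -197.  210.] [-1.26  0.72  2.56  1.89  1.61 -0.13]
```

The straight reorientation path crosses a wrist limit, so I'll use a joint-space path at height instead. I'll step it with a clearance check on the lid's lowest point.

Run:
```python
from h import *
o=robot.current_eef_rot(); robot.move_linear([460,12,340],o,speed=200)
p1,r1=stand_pose(190); q1=robot.inverse_kinematics(p1,r1.as_euler('xyz')); q0=np.array(robot.current_qpos()); print(p1.round(),q1)
low0=None
for a in np.linspace(.125,1,8):
    robot.move_j(list(q0+a*(np.array(q1)-q0))); p=np.array(robot.current_tcp_pos()); M=R.from_euler('xyz',robot.current_eef_rot()).as_matrix()
    foot=p+M@[0,120,0]; body=p-M@[0,0,84]; low=min(p[2],foot[2],body[2]-94)
    print(round(a,2),"tcp",p.round(),"foot",foot.round(),"body",body.round(),"g",round(robot.current_gripper_width(),3))
    if low0 is not None and 2*low-low0<70: print("STOP");break
    low0=low
print(robot.current_t(),np.round(robot.current_contact_force(),1))
```

```text
[ 544. -197.  310.] [-1.26349363  0.29627141  2.52019814  1.87962646  1.46869755  0.30921752]
0.12 tcp [441.  47. 283.] foot [503. 147. 307.] body [446.  25. 364.] g 0.127
0.25 tcp [440.  82. 259.] foot [539. 142. 293.] body [442.  39. 331.] g 0.12
0.38 tcp [456. 105. 257.] foot [574. 111. 281.] body [447.  46. 315.] g 0.127
0.5 tcp [488. 104. 270.] foot [599.  60. 268.] body [462.  37. 313.] g 0.125
0.62 tcp [527.  71. 291.] foot [610.  -5. 250.] body [480.   6. 317.] g 0.129
0.75 tcp [558.   5. 309.] foot [603. -73. 229.] body [492. -47. 322.] g 0.129
0.88 tcp [568. -89. 318.] foot [ 580. -137.  208.] body [ 488. -117.  321.] g 0.127
1.0 tcp [ 544. -195.  311.] foot [ 544. -196.  191.] body [ 460. -194.  311.] g 0.127
22.5583 [ 0.1 -0.1 -1.4]
```

Run:
```python
from h import *
for zf,v in((120,120),(62,80)):
    p,r=stand_pose(zf); robot.move_linear(p,r.as_euler('xyz'),speed=v)
robot.sleep(.2); print(robot.current_tcp_pos().round(1),np.round(robot.current_contact_force(),1),robot.current_gripper_width(),robot.current_t())
a=robot.get_image("side"); b=robot.get_image("top")
for n,c in(("side3",a),("top3",b)): np.save(f"pics/{n}.npy",c,allow_pickle=True)
g=lambda im,x,y,w,h:cv2.resize(cv2.convertScaleAbs(im[y:y+h,x:x+w],alpha=2),(400,400),interpolation=cv2.INTER_CUBIC)
cv2.imwrite("pics/over.png",np.hstack([g(a["img"],265,195,100,100),g(b["img"],290,160,100,100)]))
```

```text
[ 543.5 -196.8  182.6] [-0.2 -0.3 -1.6] 0.12662986006913554 24.3667
```

View pics/over.png

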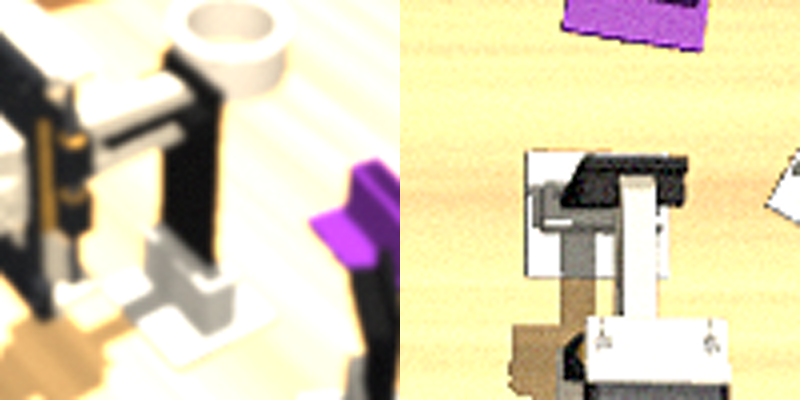

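The side view shows the lid upright just above the pocket and lined up with it (foot corner at about (318,262)). I'll lower it with a force stop and retry with small offsets if it catches on a rim.

Run:
```python
from h import *
ok=False
for dx,dy in[(0,0),(-3,0),(3,0),(0,3),(0,-3)]:
    p,r=stand_pose(60,dx,dy); robot.move_linear(p,r.as_euler('xyz'),speed=40)
    p,r=stand_pose(7.5,dx,dy); st=robot.move_linear(p,r.as_euler('xyz'),speed=25,f_stop=5)
    z=robot.current_tcp_pos()[2]-120; print(dx,dy,st,"foot z",round(z,1),np.round(robot.current_contact_force(),1),np.round(robot.current_ft_torque(),2),round(robot.current_t(),1))
    if z<12: ok=True;break
    if z<48: break
a=robot.get_image("side"); b=robot.get_image("top")
for n,c in(("side4",a),("top4",b)): np.save(f"pics/{n}.npy",c,allow_pickle=True)
```

```text
0 0 False foot z 8.0 [-0.2 -0.4  3.3] [ 0.09 -0.05  0.01] 27.0
```

The foot reached the slot floor (z = 8.0 mm, upward force about 5 N above the free reading). Now I'll release, back off and check.

Run:
```python
from h import *
robot.move_gripper(.4); robot.sleep(.2)
p,r=stand_pose(8); X=r.as_matrix()[:,2]
robot.move_linear(p-X*40,r.as_euler('xyz'),speed=60); robot.move_linear(p-X*110,r.as_euler('xyz'),speed=120)
robot.move_linear(p-X*110+[0,0,180],r.as_euler('xyz'),speed=150)
robot.sleep(.3)
print(np.round(robot.current_contact_force(),1),robot.current_t(),robot.current_tcp_pos().round(1))
a=robot.get_image("side"); b=robot.get_image("top")
for n,c in(("side5",a),("top5",b)): np.save(f"pics/{n}.npy",c,allow_pickle=True)
# lid against prediction: foot/top corners in side view
for z in(8,148): print("side px at z",z,proj(a,[549.5,-225,z]).round(1),proj(a,[549.5,-169,z]).round(1))
b0=np.load("pics/top0.npy",allow_pickle=True).item()
d=cv2.absdiff(b["img"],b0["img"]).max(2)
for nm,x,y,w,h in(("tape",240,118,42,42),("carton",150,127,60,46),("jar",404,260,40,32)): print(nm,"changed px",int((d[y:y+h,x:x+w]>40).sum()))
g=lambda im,x,y,w,h:cv2.resize(cv2.convertScaleAbs(im[y:y+h,x:x+w],alpha=2),(400,400),interpolation=cv2.INTER_CUBIC)
cv2.imwrite("pics/end.png",np.hstack([g(a["img"],265,195,100,100),g(b["img"],290,160,100,100)]))
```

```text
Traceback (most recent call last):
bench.MotionError: the arm cannot follow that straight line within its joint ranges
```

Run:
```python
from h import *
print(robot.current_gripper_width(),np.round(robot.current_qpos(),3),np.round(robot.current_contact_force(),1))
p,r=stand_pose(8); e=r.as_euler('xyz')
for d in(10,16,20,25,30,40):
  for dy in(0,-40,40,60):
    q=robot.inverse_kinematics(p+[-d,dy,0],e); print(d,dy,None if q is None else np.round(q,2))
```

```text
0.3987732003254185 [-1.44   1.105  2.579  1.698  1.647 -0.538] [ 0.5  0.8 -0. ]
10 0 [-1.3   1.05  2.53  1.83  1.69 -0.42]
10 -40 [-1.34  0.99  2.46  1.8   1.64 -0.29]
10 40 None
10 60 None
16 0 [-1.33  1.06  2.54  1.8   1.68 -0.45]
16 -40 [-1.37  0.99  2.46  1.78  1.64 -0.31]
16 40 None
16 60 None
20 0 [-1.35  1.07  2.55  1.79  1.68 -0.46]
20 -40 [-1.38  1.    2.47  1.77  1.64 -0.32]
20 40 None
20 60 None
25 0 [-1.37  1.08  2.56  1.76  1.67 -0.48]
25 -40 [-1.4   1.    2.48  1.75  1.63 -0.33]
25 40 None
25 60 None
30 0 [-1.39  1.08  2.56  1.74  1.66 -0.5 ]
30 -40 [-1.42  1.01  2.48  1.73  1.63 -0.34]
30 40 None
30 60 None
40 0 [-1.44  1.1   2.58  1.7   1.65 -0.53]
40 -40 [-1.46  1.02  2.5   1.69  1.62 -0.37]
40 40 None
40 60 None
```

The arm had already backed off 40 mm; only the second leg was refused, at the joint 3 limit. I'm clear of the lid, so I'll check from here.

Run:
```python
from h import *
p,r=stand_pose(8); e=r.as_euler('xyz')
try: robot.move_linear(p+[-65,-40,0],e,speed=80)
except robot.MotionError as x: print(x)
robot.sleep(.3)
print(np.round(robot.current_contact_force(),1),robot.current_t(),robot.current_tcp_pos().round(1))
a=robot.get_image("side"); b=robot.get_image("top")
for z in(8,148): print("side px at z",z,proj(a,[549.5,-225,z]).round(1),proj(a,[549.5,-169,z]).round(1))
b0=np.load("pics/top0.npy",allow_pickle=True).item()
d=cv2.absdiff(b["img"],b0["img"]).max(2)
for nm,x,y,w,h in(("tape",240,118,42,42),("carton",150,127,60,46),("jar",404,260,40,32)): print(nm,"changed px",int((d[y:y+h,x:x+w]>40).sum()))
g=lambda im,x,y,w,h:cv2.resize(cv2.convertScaleAbs(im[y:y+h,x:x+w],alpha=2),(400,400),interpolation=cv2.INTER_CUBIC)
cv2.imwrite("pics/end.png",np.hstack([g(a["img"],265,195,100,100),g(b["img"],290,160,100,100)]))
```

```text
[0.4 0.9 0.8] 29.7667 [ 478.7 -236.4  128. ]
side px at z 8 [317.6 276.8] [305.1 264.6]
side px at z 148 [319.4 236.5] [305.9 224.8]
tape changed px 0
carton changed px 0
jar changed px 0
```

View pics/end.png

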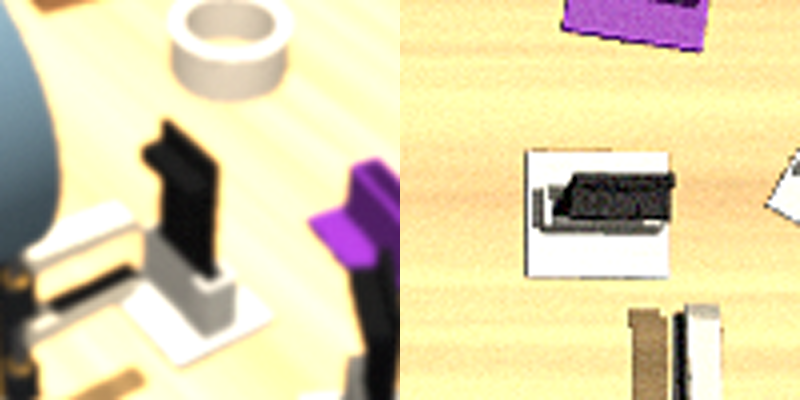

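The lid stands upright in the pocket. Its upper corner shows at about (318.8,235) against a predicted (319.4,236.5) for fully seated, and the gripper is clear. Handing in.

Run:
```python
from bench import robot
print(robot.current_t(), abs(robot.current_joint_vel()).max()); robot.hand_in()
```

```text
29.8667 0.0037114275862440253
the job is handed in; nothing more can be done
```

The lid is standing in the empty stand's slot, handle end up, and the job is handed in at 29.9 s; `hand_in` gave no verdict. I tipped the lid about 4.25°, slid it out over the lip, laid it flat on the bench with the handle up and let go. I then gripped the handle rib again, turned the lid upright at height and lowered it to the slot floor.

**Last checks**
- **Seating:** the foot stopped at 8.0 mm with an upward force about 5 N above the free reading. The lid's upper corner was within about 2 px of where a fully seated lid should appear.
- **Other objects:** the tape roll, carton and jar show no changed pixels against the first top image.
- **Gripper:** it is about 65 mm back from the lid, and the contact force is about 1 N, the same as when it is free.

**What went wrong or disagreed**
- **Retreat:** the second leg was refused at a joint 3 limit, so I backed off sideways instead. Nothing was touched.
- **Camera offset:** the top camera read about 2 mm off in y. I measured this on the laid-down lid and corrected the slot position for it.
- **Case outline:** the case first measured about 161 × 74 mm instead of 156 × 72 mm. I allowed for that, and the grip confirmed it (11.9 mm on the 12 mm rib, about 1 N side force).

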